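# Tap along the drill press's key row and release the latched speed key

## Robot

A 6-joint arm with a two-finger parallel gripper is mounted at the origin on the work surface. World frame = base frame: x ahead of the robot, y to its left, z up, the work surface at z = 0. Lengths are in m, angles in rad, forces in N, time in s.
With the tool pointing down it reaches from about 0.35 to 0.975 m from the base axis. Payload 4.9 kg.
Tool frame: the origin (TCP) lies midway between the tips of the shut fingers; the grasp point (between the pads) lies 19 mm behind it; z points along the fingers, y is the line along which they close (so a half turn about z gives the same grasp; the last joint's range is limited). The gripper opens to 85 mm and grips with 20 to 120 N. Pads are 22 mm wide; open, the fingers measure 114 mm over their backs; the gripper's body (76 mm by 85 mm) begins 54 mm behind the grasp point. The pads swing forward as they close: fully open they stand 13 mm farther back than shut.
Start: joints at [-1.46, 0.053, 1.613, -0, 1.476, -0.119], TCP at [0.142, -0.609, 0.231] pointing down, gripper open.
Joint ranges: [-3.01, 3.01], [-1.01, 2.22], [0.06, 2.58], [-1.02, 4.17], [0.09, 2.62], [-3.14, 3.14]. Speed limits (rad/s): [2.57, 2.57, 3.14, 3.14, 3.14, 3.14].

## Interface

Orientations are given as a rotation vector (axis times angle).
In Python, from station import ctrl, optics, job gives the robot as it stands.
- The arm moves only by the shell command python3 -m jog 'ROWS' [OPENING] [FORCE]. ROWS is JSON, a list of rows, each a list of 2 entries, a list of its own where there are three numbers: the shift along the tool's x, y, z in m, then the turn, a rotation vector about the tool's x, y, z in rad. A call has 1 to 5 rows; each row is the pose to reach, as a shift and turn from the pose commanded when the call began, along the tool's axes at that moment; what a row does not reach only later rows make up. A row lasts 1/10 s, in which the tool goes at most 50 mm and 8.59 degrees, less where a joint would pass 70% of its speed; a pose out of reach is approached as far as the arm can. A call with a gripper value outside its range is refused whole. OPENING is the opening, from 0 (shut) to 1 (fully open), set as the call begins (- or left out, the last holds). The fingers move at their own pace and stop on an object; FORCE is the grip in N (left out, the last holds). Time passes only in rows, so rows that repeat a pose let the fingers close. It gives the time, the measured TCP pose, the force, the opening and the grip force at its end, in the units of the state.
- ctrl.get_obs(): the state, without advancing time (a new reading comes with each control period).
- optics.get_image(name): name is "scene" or "top" or "wrist"; returns a dict with "image" (420x560x3 uint8, blue, green, red), "fx", "fy", "cx", "cy" (pixels), "rvec" (rotation vector, rad) and "tvec" (3), from world to camera coordinates, as OpenCV has them; the wrist camera has in their place "mount" (4x4, takes a point from camera to tool coordinates, whose origin is the TCP and whose axes are the flange's). Camera axes: x right, y down, z forward; pixel columns grow to the right and rows downward; lengths in m; the calibration is good to about 2 mm. A picture is of the moment at which its call begins: read the wrist's pose just before it. There is no depth.
- job.finish_job(): hands the job in; it is judged then, once.
The state is a dict: "t": time; "q": joint angles; "dq": joint speeds; "effort": joint torques, N m; "tool_pos": TCP position; "tool_rot": TCP orientation; "contact_force": force on the tool from outside, world axes, zero at the start; "wrist_torque": the same for the moment, N m; "opening": finger opening in m; "grip_force": force on a finger pad.
Only numpy, scipy, OpenCV 4.12 (cv2) and the standard library are available. Lean on these libraries where they do the work, as an engineer would, in place of code of your own. Each camera call takes 0.05 s, during which the arm holds its last target. There are 200 camera calls.

## Task

One of the four speed keys on the drill press's key box was left latched down, and it must come up before the press gets power again. With closed fingertips tap all four keys lightly, one after another from the robot's left-hand end of the row to its right-hand end, to feel which one is latched: a free key must not go down half its travel, and the latched one must stay latched while you tap. Then press the latched key fully in and let it spring up, so that all four keys stand up free, leaving the things around the box where they are.

Things in the scene. Friction and masses are not known exactly. Their poses are not given: they have to be found in the camera images.
- panel: The key box, fixed to the bench: a red cast box 126 mm (x) by 226 mm (y), 62 mm high, with a steel plate on top carrying a row of four keys along y. Origin: centre of its underside, on the bench; x points away from the robot's side across the box, y along the row towards key_1, z up. Thin black bezels round the keys stand 2.5 mm above the plate.
- key_1: Speed key 1, counted from the robot's left: grey cap 42 mm (panel x) by 30 mm (y). Origin: centre of its top face, at panel x 0, y +72 mm; axes as the panel's. The four keys are identical, 48 mm apart (18 mm gaps), and move straight down; exactly one starts latched, any of them.
- key_2: Speed key 2, counted from the robot's left: grey cap 42 mm (panel x) by 30 mm (y). Origin: centre of its top face, at panel x 0, y +24 mm; axes as the panel's. All keys: a free top stands 78 mm above the panel's underside; travel to the stop is 11.5 mm; a latched key rests 6.5 mm below free height.
- key_3: Speed key 3, counted from the robot's left: grey cap 42 mm (panel x) by 30 mm (y). Origin: centre of its top face, at panel x 0, y -24 mm; axes as the panel's. All keys: the spring pushes back 1.5 N at free height, 4.8 N at the stop; a latched key feels solid up to about 3.3 N.
- key_4: Speed key 4, counted from the robot's left: grey cap 42 mm (panel x) by 30 mm (y). Origin: centre of its top face, at panel x 0, y -72 mm; axes as the panel's. All keys: a latched key pushed to 8.5 mm below free height stays latched; pushed past 10 mm (best to the stop at 11.5 mm) and let go, it springs up free. A free key springs back up when let go.
- grinding_head: Bystander: steel grinding head standing upright past the right-hand (-y) end of the box, foot 36 mm across, 66 mm tall. Origin: centre of its underside.
- jar: Bystander: small pale jar with a white cap past the left-hand (+y) end of the box, 52 mm across, 62 mm tall. Origin: centre of its underside.
- chuck_key: Bystander: T-shaped steel chuck key lying on the bench on the robot's side of the box, about 79 mm by 67 mm, 15 mm high. Origin: on the bench, under the middle of its cross bar.
- tile: Bystander: beige ceramic tile 98 mm by 98 mm, 9 mm thick, lying beyond the box. Origin: centre of its underside.

How it is judged:
By the outcome, as a careful person would: the job done as asked, in the order asked, and still so for the second after the job is handed in, with the robot touching nothing.
It also fails if it takes over 48 s, if anything falls off the work surface, if the arm or the gripper's body presses on something with over 40 N, if the wrist force passes 120 N, or if a joint passes its speed limit or range.

## Working session

There is one attempt and no reset: what is moved stays moved. The work goes in short steps, Python scripts to look and compute and a shell command to move; the robot and the scene stay as the last step left them, time stands still between calls to the robot, and variables do not carry over. Pictures are saved under pics/ and viewed, at most 10 in all, crops included, and the job is handed in when it is done.

```bash
mkdir -p pics; ls; python3 - <<'E'
from station import ctrl,optics
import cv2,numpy as np
o=ctrl.get_obs();print({k:np.round(v,3).tolist() for k,v in o.items()})
for n in("top","scene"):
    d=optics.get_image(n);cv2.imwrite(f"pics/{n}1.png",d["image"]);print(n,{k:np.round(v,4).tolist() for k,v in d.items() if k!="image"})
E
```

```text
pics
{'t': 0.0, 'q': [-1.46, 0.053, 1.614, -0.0, 1.476, -0.119], 'dq': [0.002, -0.003, 0.001, -0.0, 0.001, -0.0], 'effort': [0.001, -39.368, -37.017, -0.0, 0.007, -0.0], 'tool_pos': [0.142, -0.608, 0.23], 'tool_rot': [-3.119, -0.36, -0.0], 'contact_force': [0.248, -0.107, -0.389], 'wrist_torque': [0.034, -0.016, -0.01], 'grip_force': 0.0, 'opening': 0.086}
top {'fx': 446.2697, 'fy': 446.2697, 'cx': 281.0356, 'cy': 209.8919, 'rvec': [2.1192, -2.1126, 0.2154], 'tvec': [0.0557, 0.5853, 0.7966]}
scene {'fx': 410.776, 'fy': 410.776, 'cx': 284.9174, 'cy': 208.2389, 'rvec': [1.8473, 1.333, -0.7182], 'tvec': [-0.2175, -0.2334, 1.2157]}
```

View pics/top1.png

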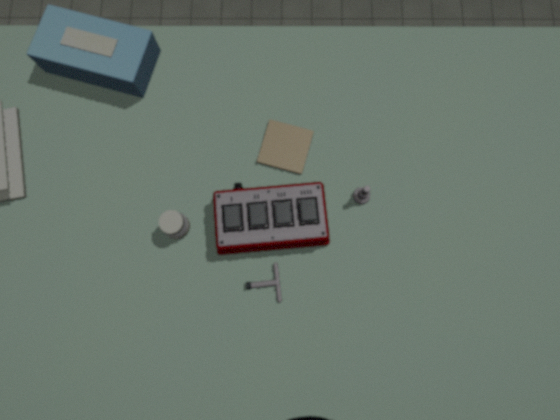

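View pics/scene1.png

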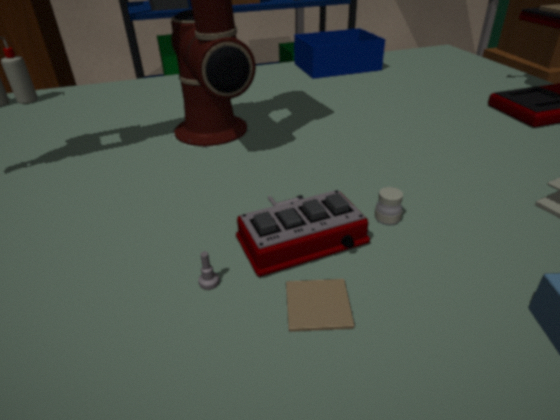

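The top view shows the four dark keys at about (233,218), (258,215), (283,212) and (308,210), with key 1 on the left, the robot's left. The scene view confirms the layout. Next I'll locate the keys more precisely.

```bash
cat > h.py <<'E'
import cv2,numpy as np
from station import ctrl,optics
from scipy.spatial.transform import Rotation as R
def cam(d,o=None):
    if "mount" in d:
        T=np.eye(4);T[:3,:3]=R.from_rotvec(o["tool_rot"]).as_matrix();T[:3,3]=o["tool_pos"];T=T@np.array(d["mount"]);return T[:3,:3],T[:3,3]
    A=R.from_rotvec(np.ravel(d["rvec"])).as_matrix().T;return A,-A@np.ravel(d["tvec"])
def ray(d,uv,z,o=None):
    A,c=cam(d,o);uv=np.atleast_2d(uv)
    v=np.c_[(uv[:,0]-d["cx"])/d["fx"],(uv[:,1]-d["cy"])/d["fy"],np.ones(len(uv))]@A.T
    return c+v*((z-c[2])/v[:,2])[:,None]
E
python3 - <<'E'
from h import *
d=optics.get_image("top");im=d["image"]
h=cv2.cvtColor(im,cv2.COLOR_BGR2HSV)
red=((h[...,1]>150)&((h[...,0]<8)|(h[...,0]>172))&(h[...,2]>50)).astype('uint8')
c=max(cv2.findContours(red,0,2)[0],key=cv2.contourArea)
m=np.zeros_like(red);cv2.drawContours(m,[cv2.convexHull(c)],-1,1,-1);m=cv2.erode(m,np.ones((9,9)))
k=((h[...,2]<105)&(h[...,1]<90)&(m>0)).astype('uint8')
P=[]
for c in cv2.findContours(k,0,2)[0]:
    if cv2.contourArea(c)>150:
        r=cv2.minAreaRect(c);P.append(ray(d,r[0],.066)[0]);print(np.round(r[0],1),np.round(r[1],1),P[-1].round(4))
P=np.array(sorted(P,key=lambda p:-p[1]))
print(np.diff(P,axis=0).round(4),P.mean(0)); v=P[0]-P[-1];print("yaw of y axis",np.arctan2(v[1],v[0]))
cv2.imwrite("pics/k.png",cv2.resize(np.hstack([im[170:265,195:345],cv2.cvtColor(k*255,8)[170:265,195:345]]),None,fx=2.6,fy=2.6))
E
```

```text
[] nan<stdin>:13: RuntimeWarning: Mean of empty slice.
  ret = ret.dtype.type(ret / rcount)
Traceback (most recent call last):
IndexError: index 0 is out of bounds for axis 0 with size 0
```

```bash
python3 - <<'E'
from h import *
d=optics.get_image("top");im=d["image"]
g=im.max(2);print(g[205:225:3,220:322:3])
k=np.zeros_like(g);k[198:236,214:326]=(g[198:236,214:326]<100)
# bezel outline + cap
P=[]
for c in cv2.findContours(k,0,2)[0]:
    if cv2.contourArea(c)>100:
        r=cv2.minAreaRect(c);P.append(ray(d,r[0],.066)[0]);print(np.round(r[0],1),np.round(r[1],1),P[-1].round(4))
cv2.imwrite("pics/k.png",cv2.resize(np.hstack([im[170:265,195:345],cv2.cvtColor(k*255,8)[170:265,195:345]]),None,fx=2.6,fy=2.6))
P=np.array(sorted(P,key=lambda p:-p[1]))
if len(P):
  print(np.diff(P,axis=0).round(4),P.mean(0)); v=P[0]-P[-1];print("yaw of y axis",np.arctan2(v[1],v[0]))
E
```

```text
[[100  57  58  51  52  58  50  54 109  44  61  69  71  77  73  58 104  76
   50  70  75  77  80  68  74  96  28  63  79  80  80  80  48 114]
 [102  44  72  72  73  77  68  47 111  58  66  77  76  75  75  49  93  90
   42  74  76  77  78  70  61 101  34  61  77  75  81  82  52 110]
 [108  41  74  75  74  77  67  47 113  58  63  70  77  75  79  56  91  96
   38  72  75  79  78  71  60 111  42  56  78  75  78  77  55 105]
 [108  35  73  78  75  75  69  40 109  63  57  77  71  79  78  63  85  99
   37  72  76  77  81  75  57 113  47  50  78  79  76  80  60  98]
 [111  39  71  76  78  75  68  42 108  68  51  73  77  77  79  65  83  98
   37  69  72  79  77  75  45 104  55  49  76  76  78  81  63  92]
 [108  40  69  72  77  74  70  40 102  74  48  71  78  76  76  64  68 110
   40  69  76  77  77  77  47 107  79  38  53  50  49  46  59  77]
 [114  46  67  77  77  79  73  42  97  90  45  68  72  69  63  56  60 106
   42  50  53  55  49  56  70 109  91  44  44  43  42  47  49  86]]
[232.2 217.5] [30.1 22.9] [0.5686 0.15   0.066 ]
[257.2 215.4] [30.1 23.1] [0.5729 0.1027 0.066 ]
[307.1 211.4] [28.4 23.4] [0.5809 0.0079 0.066 ]
[282.3 213. ] [29.5 23.1] [0.5776 0.0552 0.066 ]
[[ 0.0043 -0.0473  0.    ]
 [ 0.0047 -0.0475  0.    ]
 [ 0.0033 -0.0472  0.    ]] [0.57502009 0.07895401 0.066     ]
yaw of y axis 1.6568446572798865
```

View pics/k.png

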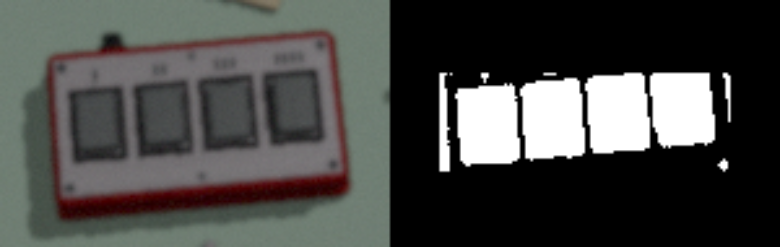

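Keys located: the row centre is about (0.575, 0.079), with the y axis at yaw 1.66. I'll move above it with the fingers shut, turning so that the pad width runs along y.

```bash

python3 -m jog '[[[0.034,-0.0335,0],[0,0,0]],[[0.068,-0.067,0],[0,0,0]],[[0.102,-0.1005,0],[0,0,0]],[[0.136,-0.134,0],[0,0,0]],[[0.17,-0.1675,0],[0,0,0]]]' 0 20
python3 -m jog '[[[0.034,-0.0335,0],[0,0,0]],[[0.068,-0.067,0],[0,0,0]],[[0.102,-0.1005,0],[0,0,0]],[[0.136,-0.134,0],[0,0,0]],[[0.17,-0.1675,0],[0,0,0]]]'
python3 -m jog '[[[0.034,-0.0335,0],[0,0,0]],[[0.068,-0.067,0],[0,0,0]],[[0.102,-0.1005,0],[0,0,0]],[[0.136,-0.134,0],[0,0,0]],[[0.17,-0.1675,0],[0,0,0]]]'
python3 -m jog '[[[0.034,-0.034,0],[0,0,0]],[[0.068,-0.068,0],[0,0,0]],[[0.068,-0.068,0],[0,0,-0.14]],[[0.068,-0.068,0],[0,0,-0.28]],[[0.068,-0.068,0],[0,0,-0.42]]]'
python3 -m jog '[[[0,0,0],[0,0,-0.14]],[[0,0,0],[0,0,-0.28]],[[0,0,0],[0,0,-0.42]],[[0,0,0],[0,0,-0.56]],[[0,0,0],[0,0,-0.7]]]'
python3 -m jog '[[[0,0,0],[0,0,-0.14]],[[0,0,0],[0,0,-0.28]],[[0,0,0],[0,0,-0.315]],[[0,0,0],[0,0,-0.315]]]'
python3 - <<'E'
from h import *
o=ctrl.get_obs();d=optics.get_image("wrist");cv2.imwrite("pics/w1.png",d["image"])
Rm=R.from_rotvec(o["tool_rot"]).as_matrix();print(o["t"],o["tool_pos"],Rm.round(3),np.arctan2(Rm[1,0],Rm[0,0]),d["mount"],o["opening"],o["contact_force"])
E
```

```text
t: 0.7
tool_pos: [0.2703, -0.405, 0.2311]
tool_rot: [-3.121, -0.359, -0.0]
contact_force: [0.5, -0.3, 0.3]
opening: 0.0123
grip_force: 0.0
t: 1.2
tool_pos: [0.3977, -0.2031, 0.2314]
tool_rot: [3.12, 0.36, 0.001]
contact_force: [0.8, -0.2, -0.3]
opening: -0.0
grip_force: 0.0
t: 1.7
tool_pos: [0.5252, -0.0011, 0.2313]
tool_rot: [3.121, 0.361, 0.001]
contact_force: [0.6, -0.6, 1.6]
opening: -0.0004
grip_force: 0.0
t: 2.2
tool_pos: [0.5752, 0.0793, 0.2308]
tool_rot: [-2.974, -1.013, 0.001]
contact_force: [0.5, -0.2, -0.4]
opening: -0.0001
grip_force: 0.0
t: 2.7
tool_pos: [0.575, 0.0786, 0.231]
tool_rot: [-2.447, -1.97, 0.001]
contact_force: [-1.2, 0.2, -0.6]
opening: -0.0002
grip_force: 0.0
t: 3.1
tool_pos: [0.5751, 0.0786, 0.231]
tool_rot: [-2.115, -2.323, 0.001]
contact_force: [-0.4, 0.8, 0.9]
opening: -0.0002
grip_force: 0.0
3.1 [0.57505962 0.07860498 0.23100629] [[-0.094  0.996 -0.   ]
 [ 0.996  0.094  0.   ]
 [ 0.    -0.    -1.   ]] 1.664619068618471 [[ 6.65731322e-04 -9.57014185e-01 -2.90040355e-01  7.43389692e-02]
 [ 9.99999446e-01  8.73560123e-04 -5.87085460e-04  4.59707785e-04]
 [ 8.15216801e-04 -2.90039803e-01  9.57014236e-01 -1.42104209e-01]
 [ 0.00000000e+00  0.00000000e+00  0.00000000e+00  1.00000000e+00]] -0.0002432240160351689 [-0.44236957  0.82191025  0.87243361]
```

View pics/w1.png

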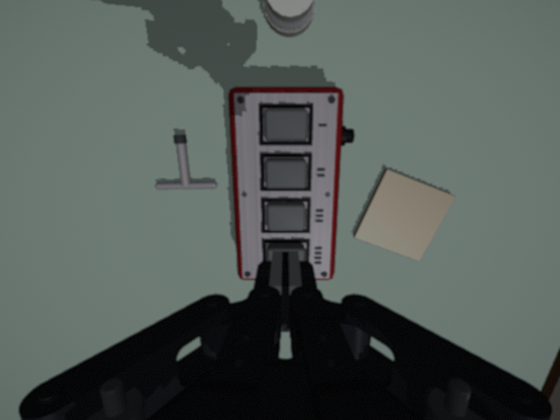

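The wrist view shows the box aligned vertically, with key 1 at (286,124), key 2 at (286,172), key 3 at (286,215), and key 4 partly hidden by the fingers at about (287,250). I'll use the plate outline and key bezels to refine positions.

```bash
python3 - <<'E'
from h import *
o=ctrl.get_obs();d=optics.get_image("wrist");im=d["image"]
g=im.max(2);k=np.zeros_like(g);k[95:238,250:320]=(g[95:238,250:320]<95)
P=[]
for c in cv2.findContours(k,0,2)[0]:
    if cv2.contourArea(c)>600:
        x,y,w,h=cv2.boundingRect(c);q=ray(d,[[x,y],[x+w,y],[x+w,y+h],[x,y+h]],.0635,o);P.append(q.mean(0));print(x,y,w,h,q.mean(0).round(4),np.linalg.norm(q[1]-q[0]).round(4),np.linalg.norm(q[2]-q[1]).round(4))
s=ray(d,[[240,100],[332,100],[247,274],[322,274],[243.5,194.5],[327.5,195]],.062,o);print(s.round(4),s[:4].mean(0))
v=(s[0]+s[1]-s[2]-s[3]);print(np.arctan2(v[1],v[0]))
E
```

```text
260 197 51 36 [0.5781 0.0553 0.0635] 0.055 0.0415
259 151 53 41 [0.5736 0.103  0.0635] 0.0546 0.0433
258 101 56 45 [0.5695 0.1512 0.0635] 0.0551 0.0433
[[ 0.5221  0.1695  0.062 ]
 [ 0.6126  0.178   0.062 ]
 [ 0.5399 -0.0215  0.062 ]
 [ 0.6276 -0.0131  0.062 ]
 [ 0.5307  0.0741  0.062 ]
 [ 0.6212  0.0821  0.062 ]] [0.5755495  0.07822158 0.062     ]
1.6564704756717759
```

The wrist measurement agrees: the row centre lies under the TCP and the yaw matches. Next, to above key 1 (z about 0.084).

```bash

python3 -m jog '[[[0.036,0,0.03],[0,0,0]],[[0.072,0,0.06],[0,0,0]],[[0.072,0,0.1],[0,0,0]],[[0.072,0,0.135],[0,0,0]],[[0.072,0,0.147],[0,0,0]]]'
for i in 1 2 3 4; do python3 -m jog '[[[0,0,0],[0,0,0]]]' | egrep 'pos|contact'; done
```

```text
t: 3.7
tool_pos: [0.5653, 0.1502, 0.0796]
tool_rot: [-2.111, -2.32, 0.009]
contact_force: [0.5, 0.8, -1.4]
opening: -0.0001
grip_force: 0.0
tool_pos: [0.5668, 0.15, 0.082]
contact_force: [-0.8, -0.2, 0.3]
tool_pos: [0.5697, 0.1502, 0.086]
contact_force: [0.1, 0.2, 0.9]
tool_pos: [0.5705, 0.1503, 0.0872]
contact_force: [-0.9, -0.0, 0.2]
tool_pos: [0.5701, 0.1503, 0.0867]
contact_force: [0.2, 1.2, 0.2]
```

```bash

for i in 1 2 3 4; do python3 -m jog '[[[0,0,0],[0,0,0]]]' | egrep 'pos|contact'; done
```

```text
tool_pos: [0.5694, 0.1503, 0.0859]
contact_force: [0.4, -0.3, -1.0]
tool_pos: [0.5689, 0.1503, 0.0851]
contact_force: [-0.3, -1.0, -0.3]
tool_pos: [0.5686, 0.1503, 0.0846]
contact_force: [0.0, -0.1, 0.8]
tool_pos: [0.5684, 0.1503, 0.0844]
contact_force: [0.2, -0.6, 0.1]
```

```bash

for i in 1 2 3 ; do python3 -m jog '[[[0,0,0.001],[0,0,0]],[[0,0,0.002],[0,0,0]],[[0,0,0.002],[0,0,0]]]' | egrep 'pos|contact'; done
for i in 1 2 3; do python3 -m jog '[[[0,0,0.0005],[0,0,0]],[[0,0,0.0005],[0,0,0]]]' | egrep 'pos|contact'; done
```

```text
tool_pos: [0.5682, 0.1503, 0.0819]
contact_force: [0.4, -0.3, -0.8]
tool_pos: [0.5683, 0.1503, 0.0801]
contact_force: [-0.4, -0.4, -0.4]
tool_pos: [0.5684, 0.1503, 0.0781]
contact_force: [0.4, 0.3, -0.0]
tool_pos: [0.5685, 0.1503, 0.078]
contact_force: [-0.1, 0.1, 0.8]
tool_pos: [0.5685, 0.1503, 0.0774]
contact_force: [-0.7, -0.8, 1.0]
tool_pos: [0.5685, 0.1503, 0.0769]
contact_force: [-0.4, 0.1, 0.4]
```

```bash

python3 -m jog '[[[0,0,0.0005],[0,0,0]],[[0,0,0.001],[0,0,0]],[[0,0,0.0015],[0,0,0]]]' | egrep 'pos|contact'
for i in 1 2 3 4 5; do python3 -m jog '[[[0,0,0],[0,0,0]]]' | egrep 'pos|contact'; done
```

```text
tool_pos: [0.5685, 0.1503, 0.0754]
contact_force: [-0.9, 0.8, 1.2]
tool_pos: [0.5685, 0.1503, 0.0753]
contact_force: [0.4, 0.1, 2.6]
tool_pos: [0.5685, 0.1503, 0.0753]
contact_force: [-0.4, 0.2, 1.2]
tool_pos: [0.5685, 0.1503, 0.0754]
contact_force: [-0.8, -0.4, 1.6]
tool_pos: [0.5685, 0.1503, 0.0754]
contact_force: [0.2, -0.3, 2.2]
tool_pos: [0.5685, 0.1503, 0.0754]
contact_force: [-0.9, -0.7, 2.0]
```

Key 1 pushes back about 1.8 N at 2.6 mm down, so it is free. On to key 2.

```bash

python3 -m jog '[[[0,0,-0.005],[0,0,0]],[[0,0,-0.01],[0,0,0]],[[-0.008,0,-0.01],[0,0,0]],[[-0.018,0,-0.01],[0,0,0]],[[-0.03,0,-0.01],[0,0,0]]]' >/dev/null
python3 -m jog '[[[-0.01,0,0],[0,0,0]],[[-0.015,0,0],[0,0,0]],[[-0.018,0,0],[0,0,0]],[[-0.018,0,0],[0,0,0]],[[-0.018,0,0],[0,0,0]]]' | egrep 'pos|contact'
python3 -m jog '[[[0,0,0.001],[0,0,0]],[[0,0,0.002],[0,0,0]],[[0,0,0.003],[0,0,0]],[[0,0,0.004],[0,0,0]],[[0,0,0.005],[0,0,0]]]' | egrep 'pos|contact'
python3 -m jog '[[[0,0,0.001],[0,0,0]],[[0,0,0.002],[0,0,0]],[[0,0,0.003],[0,0,0]],[[0,0,0.004],[0,0,0]],[[0,0,0.005],[0,0,0]]]' | egrep 'pos|contact'
for i in 1 2 3 4 5; do python3 -m jog '[[[0,0,0],[0,0,0]]]' | egrep 'pos|contact'; done
```

```text
tool_pos: [0.5729, 0.1026, 0.0852]
contact_force: [-0.0, 0.1, -0.1]
tool_pos: [0.5729, 0.1026, 0.0802]
contact_force: [0.1, 0.6, 0.0]
tool_pos: [0.573, 0.1025, 0.0754]
contact_force: [-0.1, -0.0, 1.7]
tool_pos: [0.573, 0.1025, 0.0754]
contact_force: [-0.9, 0.1, 3.0]
tool_pos: [0.573, 0.1025, 0.0754]
contact_force: [-0.3, -0.1, 1.7]
tool_pos: [0.573, 0.1025, 0.0754]
contact_force: [-1.4, -0.3, 1.6]
tool_pos: [0.573, 0.1025, 0.0754]
contact_force: [-0.9, -0.4, 2.1]
tool_pos: [0.573, 0.1025, 0.0754]
contact_force: [-0.3, 0.4, 1.2]
```

Key 2 is free too, at about 1.9 N. On to key 3.

```bash

python3 -m jog '[[[0,0,-0.005],[0,0,0]],[[0,0,-0.01],[0,0,0]],[[-0.008,0,-0.01],[0,0,0]],[[-0.018,0,-0.01],[0,0,0]],[[-0.03,0,-0.01],[0,0,0]]]' >/dev/null
python3 -m jog '[[[-0.01,0,0],[0,0,0]],[[-0.015,0,0],[0,0,0]],[[-0.018,0,0],[0,0,0]],[[-0.018,0,0],[0,0,0]],[[-0.018,0,0],[0,0,0]]]' | egrep 'pos|contact'
python3 -m jog '[[[0,0,0.001],[0,0,0]],[[0,0,0.002],[0,0,0]],[[0,0,0.003],[0,0,0]],[[0,0,0.004],[0,0,0]],[[0,0,0.005],[0,0,0]]]' | egrep 'pos|contact'
python3 -m jog '[[[0,0,0.001],[0,0,0]],[[0,0,0.002],[0,0,0]],[[0,0,0.003],[0,0,0]],[[0,0,0.004],[0,0,0]],[[0,0,0.005],[0,0,0]]]' | egrep 'pos|contact'
for i in 1 2 3 4 5; do python3 -m jog '[[[0,0,0],[0,0,0]]]' | egrep 'pos|contact'; done
```

```text
tool_pos: [0.5774, 0.0548, 0.0853]
contact_force: [0.2, 0.3, 0.4]
tool_pos: [0.5774, 0.0548, 0.0802]
contact_force: [-0.0, -1.0, 0.1]
tool_pos: [0.5775, 0.0547, 0.0752]
contact_force: [0.4, 0.2, 0.2]
tool_pos: [0.5773, 0.0547, 0.0751]
contact_force: [-0.4, -0.4, 0.5]
tool_pos: [0.5775, 0.0547, 0.0753]
contact_force: [0.1, 0.6, -0.2]
tool_pos: [0.5775, 0.0547, 0.0754]
contact_force: [-0.2, 0.4, 0.5]
tool_pos: [0.5775, 0.0547, 0.0754]
contact_force: [-0.6, 0.6, -0.1]
tool_pos: [0.5775, 0.0547, 0.0754]
contact_force: [-0.6, 0.0, -0.6]
```

There is no contact force on key 3 at this height, so it is probably latched. I'll lower gently to touch it.

```bash

python3 -m jog '[[[0,0,0.0007],[0,0,0]],[[0,0,0.0014],[0,0,0]],[[0,0,0.0021],[0,0,0]],[[0,0,0.0028],[0,0,0]],[[0,0,0.0035],[0,0,0]]]' | egrep 'pos|contact'
for i in 1 2; do python3 -m jog '[[[0,0,0.0],[0,0,0]]]' | egrep 'pos|contact'; done
for i in 1 2 3; do python3 -m jog '[[[0,0,0.0003],[0,0,0]],[[0,0,0.0003],[0,0,0]]]' | egrep 'pos|contact'; done
```

```text
tool_pos: [0.5774, 0.0547, 0.0717]
contact_force: [-0.8, -0.0, -0.5]
tool_pos: [0.5775, 0.0547, 0.0717]
contact_force: [0.2, 0.6, 0.4]
tool_pos: [0.5775, 0.0547, 0.0718]
contact_force: [-0.3, 0.6, 0.5]
tool_pos: [0.5775, 0.0547, 0.0716]
contact_force: [-1.1, -0.2, 0.2]
tool_pos: [0.5775, 0.0547, 0.0716]
contact_force: [-1.8, -0.2, 2.8]
tool_pos: [0.5775, 0.0547, 0.0712]
contact_force: [-1.8, -0.2, 3.5]
```

There is solid contact at z 0.0715 with about 3 N, so key 3 is latched. Now I'll lift and tap key 4.

```bash

python3 -m jog '[[[0,0,-0.005],[0,0,0]],[[0,0,-0.0144],[0,0,0]],[[-0.008,0,-0.0144],[0,0,0]],[[-0.018,0,-0.0144],[0,0,0]],[[-0.03,0,-0.0144],[0,0,0]]]' >/dev/null
python3 -m jog '[[[-0.01,0,0],[0,0,0]],[[-0.015,0,0],[0,0,0]],[[-0.018,0,0],[0,0,0]],[[-0.018,0,0],[0,0,0]],[[-0.018,0,0],[0,0,0]]]' | egrep 'pos|contact'
python3 -m jog '[[[0,0,0.001],[0,0,0]],[[0,0,0.002],[0,0,0]],[[0,0,0.003],[0,0,0]],[[0,0,0.004],[0,0,0]],[[0,0,0.005],[0,0,0]]]' | egrep 'pos|contact'
python3 -m jog '[[[0,0,0.001],[0,0,0]],[[0,0,0.002],[0,0,0]],[[0,0,0.003],[0,0,0]],[[0,0,0.004],[0,0,0]],[[0,0,0.005],[0,0,0]]]' | egrep 'pos|contact'
for i in 1 2 3 4 5; do python3 -m jog '[[[0,0,0],[0,0,0]]]' | egrep 'pos|contact'; done
```

```text
tool_pos: [0.5819, 0.007, 0.0852]
contact_force: [-0.3, 0.1, 0.7]
tool_pos: [0.5819, 0.007, 0.0802]
contact_force: [-0.3, 0.1, 0.2]
tool_pos: [0.582, 0.0069, 0.0754]
contact_force: [-0.8, -0.1, 1.7]
tool_pos: [0.582, 0.0069, 0.0753]
contact_force: [-1.4, 0.5, 1.5]
tool_pos: [0.582, 0.0069, 0.0754]
contact_force: [-1.2, 0.2, 1.7]
tool_pos: [0.582, 0.0069, 0.0754]
contact_force: [-0.9, -0.2, 0.9]
tool_pos: [0.582, 0.0069, 0.0754]
contact_force: [-1.3, -0.9, 1.3]
tool_pos: [0.582, 0.0069, 0.0753]
contact_force: [-1.9, 0.1, 1.3]
```

Key 4 is free. Back to key 3 to press it to the stop and release it.

```bash

python3 -m jog '[[[0,0,-0.005],[0,0,0]],[[0,0,-0.01],[0,0,0]],[[0.008,0,-0.01],[0,0,0]],[[0.018,0,-0.01],[0,0,0]],[[0.03,0,-0.01],[0,0,0]]]' >/dev/null
python3 -m jog '[[[0.01,0,0],[0,0,0]],[[0.015,0,0],[0,0,0]],[[0.018,0,0],[0,0,0]],[[0.018,0,0],[0,0,0]],[[0.018,0,0],[0,0,0]]]' | egrep 'pos|contact'
python3 -m jog '[[[0,0,0.002],[0,0,0]],[[0,0,0.004],[0,0,0]],[[0,0,0.007],[0,0,0]],[[0,0,0.01],[0,0,0]],[[0,0,0.013],[0,0,0]]]' | egrep 'pos|contact'
python3 -m jog '[[[0,0,0.002],[0,0,0]],[[0,0,0.004],[0,0,0]],[[0,0,0.0055],[0,0,0]],[[0,0,0.0065],[0,0,0]],[[0,0,0.0065],[0,0,0]]]' | egrep 'pos|contact'
for i in 1 2 3; do python3 -m jog '[[[0,0,0],[0,0,0]]]' | egrep '^t:|pos|contact'; done
```

```text
tool_pos: [0.5775, 0.0546, 0.0853]
contact_force: [-0.1, 0.3, 0.4]
tool_pos: [0.5774, 0.0546, 0.0719]
contact_force: [-1.0, -0.1, 0.3]
tool_pos: [0.5774, 0.0546, 0.0665]
contact_force: [-4.7, -0.9, 6.1]
t: 17.7
tool_pos: [0.5774, 0.0547, 0.0665]
contact_force: [-3.6, -1.0, 6.3]
t: 17.8
tool_pos: [0.5774, 0.0546, 0.0665]
contact_force: [-4.2, -0.0, 5.5]
t: 17.9
tool_pos: [0.5774, 0.0546, 0.0665]
contact_force: [-4.8, 0.1, 6.7]
```

It is at the stop (z 0.0665, 6 N). I'll raise slowly and check that the key follows up.

```bash

python3 -m jog '[[[0,0,-0.003],[0,0,0]],[[0,0,-0.006],[0,0,0]],[[0,0,-0.009],[0,0,0]],[[0,0,-0.0095],[0,0,0]],[[0,0,-0.0095],[0,0,0]]]' | egrep 'pos|contact'
for i in 1 2 3 4; do python3 -m jog '[[[0,0,0],[0,0,0]]]' | egrep 'pos|contact'; done
python3 -m jog '[[[0,0,-0.005],[0,0,0]],[[0,0,-0.015],[0,0,0]],[[0,0,-0.035],[0,0,0]],[[0,0,-0.065],[0,0,0]],[[0,0,-0.1],[0,0,0]]]' >/dev/null
python3 -m jog '[[[-0.03,0,-0.03],[0,0,0]],[[-0.07,0,-0.05],[0,0,0]],[[-0.11,0,-0.06],[0,0,0]],[[-0.12,0,-0.06],[0,0,0]],[[-0.12,0,-0.06],[0,0,0]]]'
for i in 1 2; do python3 -m jog '[[[0,0,0],[0,0,0]],[[0,0,0],[0,0,0]],[[0,0,0],[0,0,0]]]'|grep pos; done
python3 - <<'E'
from h import *
o=ctrl.get_obs();a=optics.get_image("wrist")["image"];b=optics.get_image("scene")["image"][170:290,190:420]
cv2.imwrite("pics/end.png",np.vstack([cv2.resize(a,(400,300)),cv2.resize(b,(400,209),interpolation=3)]));
cv2.imwrite("pics/top2.png",optics.get_image("top")["image"])
x=cv2.imread("pics/top1.png");y=cv2.imread("pics/top2.png")
E
```

```text
tool_pos: [0.5778, 0.0548, 0.0754]
contact_force: [0.2, 0.6, 1.5]
tool_pos: [0.5778, 0.0548, 0.0754]
contact_force: [-0.4, 0.2, 1.0]
tool_pos: [0.5778, 0.0548, 0.0753]
contact_force: [0.2, -0.4, 1.6]
tool_pos: [0.5778, 0.0547, 0.0754]
contact_force: [-0.3, 0.2, 0.5]
tool_pos: [0.5778, 0.0547, 0.0755]
contact_force: [1.2, -0.2, 1.3]
t: 19.8
tool_pos: [0.5886, -0.066, 0.2357]
tool_rot: [2.118, 2.321, 0.0]
contact_force: [-0.7, 0.6, -0.4]
opening: 0.0004
grip_force: 0.0
tool_pos: [0.5884, -0.0635, 0.2346]
tool_pos: [0.5887, -0.0645, 0.2353]
```

View pics/end.png

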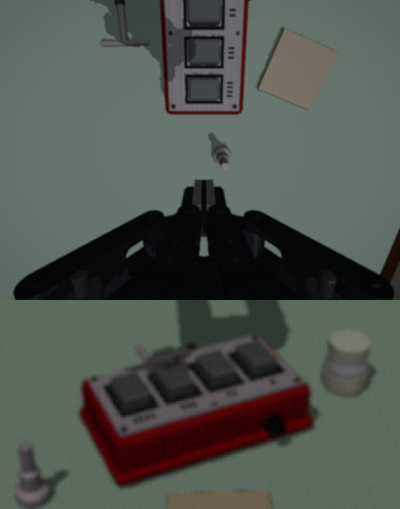

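Key 3 pushed back at the free-key height, about 1.2 N at z 0.0754. In the picture all four keys stand alike (wrist view: key 4 at (205,88), key 3 at (205,50)), and the bystanders are where they were. Handing in.

```bash
python3 -c "
from station import job;print(job.finish_job())"
```

```text
the job is handed in; nothing more can be done
None
```

Key 3 was the latched one: I tapped keys 1 to 4 in order, pressed key 3 to its stop and let it spring up, so all four keys now stand free. The job was handed in at about 20 s, but no verdict came back.

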